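Load the kit carousel and present the jar

ROBOT

A 6-joint arm with a two-finger parallel gripper is mounted at the origin on a cart in front of the work surface, level with it; the furniture and walls round the work are solid. World frame = base frame: x ahead of the robot, y to its left, z up, the work surface at z = 0. Lengths are in mm, angles in rad, forces in N, time in s.
With the tool pointing down it reaches from about 275 to 975 mm from the base axis. Payload 8.4 kg.
Tool frame: the origin (TCP) lies midway between the tips of the shut fingers; the grasp point (between the pads) lies ctrl.grip_point_offset behind it (ctrl.grip_point_offset is the distance from the TCP to the grasp point, in mm); z points along the fingers, y is the line along which they close (so a half turn about z gives the same grasp; the last joint's range is limited). The gripper opens to 92 mm and grips with 3 to 60 N. Pads are 20 mm wide; open, the fingers measure 128 mm over their backs; the gripper's body (75 mm by 189 mm) begins 69 mm behind the grasp point.
Start: joints at [1.217, 0.353, 1.633, -0, 1.155, -0.002], TCP at [215.366, 586.724, 214.583] pointing down, gripper open.
Joint ranges: [-2.63, 2.63], [-0.92, 2.1], [0.06, 2.66], [-1.3, 4.44], [0, 2.69], [-3.02, 3.02]. Speed limits (rad/s): [2.22, 2.22, 2.79, 3.14, 3.14, 3.14].

INTERFACE

Orientations are given as [roll, pitch, yaw] about the fixed x, y, z axes, in that order (R = Rz(yaw) Ry(pitch) Rx(roll)).
In Python, from rig import ctrl gives the robot as it stands. Calls block until the motion is done:
- ctrl.move_to(position, orientation): joint-space move of the TCP to a pose.
- ctrl.move_linear(position, ori=None, v=150, contact_N=None): straight line of the TCP; ori=None keeps the orientation; v is the mean speed in mm/s. With contact_N (N) it stops when the force on the tool has changed by that much, and returns True; else False.
- ctrl.goto_joints(angles): joint-space move.
- ctrl.grip(opening): opening from 0.0 (shut) to 1.0 (fully open); the grip force is fixed at half the most; returns when the fingers have stopped.
- ctrl.wait(seconds).
- ctrl.solve_ik(position, orientation): joint angles nearest the present ones, or None.
- ctrl.read_state(): the state.
- ctrl.grab_frame(name): name is "scene" or "side" or "wrist"; returns the picture (400x640x3 uint8, red, green, blue); there is no depth.
- ctrl.get_calibration(name): a dict with "fx", "fy", "cx", "cy" (pixels), "dist_coeffs" ([k1, k2, p1, p2, k3] as OpenCV has them; the pictures are not rectified), "extrinsics" (4x4, takes a point from camera to world coordinates). Camera axes: x right, y down, z forward; pixel columns grow to the right and rows downward; lengths in mm; the calibration is good to about 2 mm. A picture is of the moment at which its call begins: read the wrist's pose just before it. get_calibration takes no time and is no camera call; for the wrist camera it gives the pose at the moment of the call.
A pose or a line that the arm cannot do raises ctrl.MotionError and nothing moves.
- ctrl.job_done(): hands the job in; it is judged then, once.
The state is a dict: "clock": time; "joints": joint angles; "dq": joint speeds; "effort": joint torques, N m; "position": TCP position; "tcp_rot": TCP orientation; "force": force on the tool from outside, world axes, zero at the start; "torque": the same for the moment, N m; "opening": opening from 0.0 (shut) to 1.0 (fully open); "grasp_force": force on a finger pad.
Only numpy, scipy, OpenCV 4.12 (cv2) and the standard library are available. Lean on these libraries where they do the work, as an engineer would, in place of code of your own. Each camera call takes 0.05 s, during which the arm holds its last target. There are 200 camera calls.

TASK

Stand the white screw-top jar upright, gently and well centred on the one empty stand of the carousel (the orange-topped one) and let go of it. Then turn the carousel smoothly and slowly, so that the jar stays standing, until that jar stands squarely in front, in line with the red pointer on the carousel's foot, and hold the carousel still for me: finish with the black centre knob gripped between the fingers, do not let go. Leave everything else on the worktop where it is.

Things in the scene. Friction and masses are not known exactly. Their poses are not given: they have to be found in the camera images.
- jar: White plastic screw-top jar, loose, 64 mm across its lid (62 mm across the body below), 82 mm high, the lid being the top 18 mm; 0.1 to 0.2 kg. Origin at the centre of its underside, z up along its axis. Starts upright on the worktop, right of the carousel. Grasp the lid from above, about 10 mm below its top.
- carousel_base: Fixed foot of the carousel; origin on the turning axis (z) at worktop level. Its -x is the front: a red bar on the worktop along -x ends in a red pin 62 mm high, 180 mm from the axis. Above it turns an aluminium disc, radius 147 mm, top at 40 mm, with 4 stands 90 degrees apart at 98 mm radius; 3 hold things fixed to them: clear bottle with blue cap (top at 183 mm), black stopper, red cap.
- turntable (a joint): Angle of the turning plate, positive anticlockwise from above. 0 (or any whole turn, 6.283) puts the empty stand exactly in front at the red pointer. It turns either way, at least half a turn beyond any start, with a light drag (about 0.05 N m), and stays where it is left. At the start it reads 1.0 to 5.28.
- stand (a point): Centre of the flat top of the empty stand: round, orange top, 50 mm across, 65 mm over the worktop, 98 mm from the axis; it turns with the plate. The jar stands on it by friction alone (it topples if the plate is jerked; turn at about 0.7 rad/s or less, starting and stopping softly), its underside overhanging by 6 mm all round.
- knob_grip (a point): Point on the carousel's axis to grip the round black centre knob: 44 mm across, from 140 to 180 mm over the worktop (this point at 162), fixed to the plate, so turning it turns the carousel. It can be gripped from above at any yaw and regripped. The jar on its stand ends at 147 mm; the things round the knob keep at least 65 mm from the axis.
- marker: Bystander, leave alone: white felt marker with red cap, 130 mm long, 20 mm wide, lying flat, near the robot on the right. Origin at the centre of its underside.
- glove_box: Bystander, leave alone: small blue carton, 62 x 110 x 50 mm, on the worktop behind the jar. Origin at the centre of its underside.
- scoop: Bystander, leave alone: small metal scoop, 181 mm long, 36 mm high, on the worktop left of the carousel. Origin at the centre of its underside.
- blue_cap: Bystander, leave alone: loose blue screw cap, 46 mm across, 26 mm high, on the worktop, left of the carousel and beyond the scoop. Origin at the centre of its underside.
Not all that is in view belongs to the job. Leave any pink or yellow look-alike of the jar alone.

How it is judged (in metres and radians):
On the way, in this order (a step that is already met when the one before it is completed fails the run):
1. the jar stands upright on the empty stand, centred within 12 mm and released, before the stand has been turned to the front (horizontal distance between jar and stand below 0.012 m and z of jar in the frame of stand between -0.004 and 0.006 m and angle between jar's own z axis and vertical below 0.1 rad and contact force between the fingers and jar below 0.05 N and not (x of stand in the frame of carousel_base below 0 m and y of stand in the frame of carousel_base between -0.03 and 0.03 m) and linear speed of jar below 0.05 m/s), for 0.2 s.
2. the jar's stand is in line with the red pointer (within 10 mm sideways) while the fingers grip the knob (x of stand in the frame of carousel_base below 0 m and y of stand in the frame of carousel_base between -0.01 and 0.01 m and contact force between the fingers and knob above 5 N and velocity of joint turntable between -0.05 and 0.05 rad/s and horizontal distance between jar and stand below 0.012 m and z of jar in the frame of stand between -0.004 and 0.006 m and angle between jar's own z axis and vertical below 0.1 rad and contact force between the fingers and jar below 0.05 N), for 0.3 s.
At the end, for the whole second after the job is handed in: Ends holding: fingers grip the knob (over 5 N), carousel at rest (under 0.05 rad/s), the jar's stand within 10 mm sideways of the red pointer's line, on the front side; jar upright (0.1 rad), on the stand, centred within 12 mm, not touched by the fingers (all of step 2); the arm keeps its last pose, push and grip.
It fails at once if the jar is tipped over by more than 0.5 rad (angle between jar's own z axis and vertical above 0.5 rad).
It fails at once if the jar is dropped or flung (moves faster than 0.5 m/s while not held) (contact force between the fingers and jar below 0.05 N and linear speed of jar above 0.5 m/s).
It fails at once if a bystander on the worktop is moved by more than 30 mm (distance of any of marker, glove_box, scoop, blue_cap from where it was at the start of the episode above 0.03 m).
It also fails if it takes over 58 s, if anything falls off the work surface, if the arm or the gripper's body presses on something with over 40 N, if the wrist force passes 120 N, or if a joint passes its speed limit or range.

## Working session

There is one attempt and no reset: what is moved stays moved. The work goes in short steps, each a Python script; the robot and the scene stay as the last script left them, time stands still between calls to the robot, and variables do not carry over. Pictures are saved under pics/ and viewed, at most 10 in all, crops included, and the job is handed in when it is done.

```bash
ls; mkdir -p pics; python3 - <<'E'
from rig import ctrl
import cv2,numpy as np
print(ctrl.grip_point_offset, ctrl.read_state())
for n in("scene","side"):
    im=ctrl.grab_frame(n); cv2.imwrite(f"pics/{n}0.png",im[:,:,::-1]); c=ctrl.get_calibration(n); print(n,c)
E
```

```text
pics
18.700000000000003 {'clock': 0.0, 'joints': array([ 1.21657648e+00,  3.53636768e-01,  1.63414837e+00,  1.01795135e-05,
        1.15521428e+00, -2.40224805e-03]), 'dq': array([ 0.0002879 ,  0.00026646,  0.00022542,  0.00153243, -0.00047887,
        0.00109762]), 'effort': array([ 9.16989047e-04, -5.93861926e+01, -3.34200776e+01,  6.99853152e-02,
        2.36178108e-02,  6.73172323e-06]), 'position': array([215.19837252, 586.23758695, 213.86472347]), 'tcp_rot': array([-3.14018592e+00, -1.26866209e-05,  2.78977093e+00]), 'force': array([-0.80280044, -0.28607283, -0.12045732]), 'torque': array([-0.00813428, -0.02418227,  0.02630067]), 'grasp_force': 0.0, 'opening': 1.0010788092297822}
scene {'fx': 408.10826004216926, 'fy': 408.10826004216926, 'cx': 322.3814855181239, 'cy': 195.535967499556, 'dist_coeffs': array([0.0324466, 0.       , 0.       , 0.       , 0.       ]), 'extrinsics': array([[ 5.05631054e-01, -5.89741717e-01,  6.29715765e-01,
        -2.13860574e+02],
       [-8.62472328e-01, -3.27007845e-01,  3.86273676e-01,
        -5.03454293e+02],
       [-2.18797058e-02, -7.38424388e-01, -6.73981233e-01,
         9.46172069e+02],
       [ 0.00000000e+00,  0.00000000e+00,  0.00000000e+00,
         1.00000000e+00]])}
side {'fx': 497.0917563531286, 'fy': 497.0917563531286, 'cx': 322.9831693608837, 'cy': 207.4827550376491, 'dist_coeffs': array([0.01544671, 0.        , 0.        , 0.        , 0.        ]), 'extrinsics': array([[-9.05238489e-01, -1.79229214e-01,  3.85253379e-01,
        -1.24059525e+02],
       [-4.24897975e-01,  3.86600302e-01, -8.18536448e-01,
         1.36664280e+03],
       [-2.23342857e-03, -9.04664079e-01, -4.26119604e-01,
         8.37927720e+02],
       [ 0.00000000e+00,  0.00000000e+00,  0.00000000e+00,
         1.00000000e+00]])}
```

View pics/scene0.png

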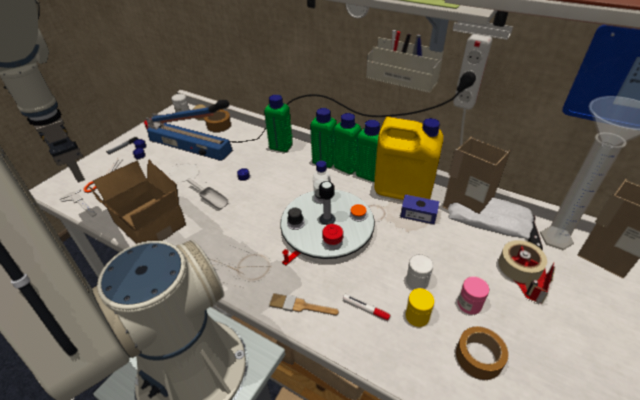

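View pics/side0.png

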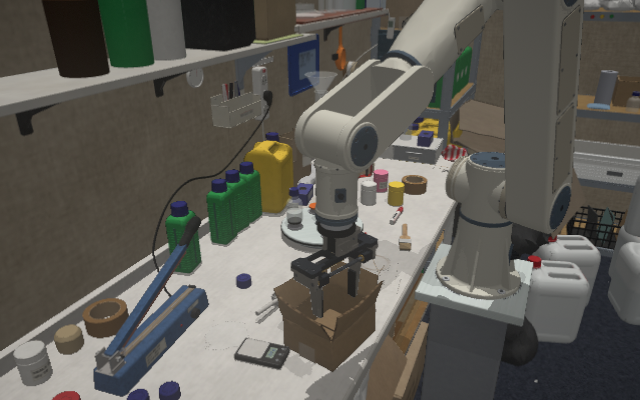

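Scene view: candidates for the jar are white (420,271), yellow (420,307) and pink (474,295). White is the one described. The carousel disc is at about (327,222), with the orange stand at (358,211), the black knob top at (326,188) and the red pin at about (290,256). In the side view the jar is at (369,192) and the arm hides part of the carousel.

```bash
cat > h.py <<'E'
from rig import ctrl
import cv2,numpy as np
def ray(c,uv):
    K=np.array([[c['fx'],0,c['cx']],[0,c['fy'],c['cy']],[0,0,1]])
    p=cv2.undistortPoints(np.array(uv,float).reshape(-1,1,2),K,np.array(c['dist_coeffs'])).reshape(-1,2)
    E=np.array(c['extrinsics']); d=np.c_[p,np.ones(len(p))]@E[:3,:3].T
    return E[:3,3],d/np.linalg.norm(d,axis=1,keepdims=True)
def onplane(c,uv,z):
    o,d=ray(c,uv); return o+d*((z-o[2])/d[:,2])[:,None]
def tri(views):   # [(calib,uv),...] least squares point, worst miss
    A=np.zeros((3,3));b=np.zeros(3);L=[]
    for c,uv in views:
        o,d=ray(c,uv); d=d[0]; P=np.eye(3)-np.outer(d,d); A+=P;b+=P@o;L.append((o,P))
    x=np.linalg.solve(A,b); return x,max(np.linalg.norm(P@(x-o)) for o,P in L)
def shot(n,name):
    c=ctrl.get_calibration(n); im=ctrl.grab_frame(n); cv2.imwrite(f"pics/{name}.png",im[:,:,::-1]); return c,im
E
python3 - <<'E'
from h import *
c=ctrl.get_calibration("scene"); s=ctrl.get_calibration("side")
for n,uv,z in [("jar",(420,263),82),("orange",(358,211),65),("knob",(326,186),180),("disc",(327,222),40),("pin",(290,258),0)]:
    print(n,onplane(c,[uv],z)[0].round())
print(tri([(c,(420,271)),(s,(369,192))]))
im=cv2.imread("pics/scene0.png")[235:325,370:500]; cv2.imwrite("pics/crop.png",cv2.resize(im,None,fx=5,fy=5))
w=ctrl.get_calibration("wrist"); print(w, ctrl.read_state()['tcp_rot'])
for p in [(600,-100,330),(560,-180,330),(480,-200,330)]:
  for y in (-1.57,0,1.57,3.1):
    print(p,y,ctrl.solve_ik(p,[np.pi,0,y]))
E
```

```text
jar [ 491. -367.   82.]
orange [ 602. -130.   65.]
knob [542. -53. 180.]
disc [536. -58.  40.]
pin [388. -16.  -0.]
(array([ 491.59387626, -370.71717176,   44.65749706]), np.float64(3.0884283970258206))
{'fx': 326.5409622250426, 'fy': 326.5409622250426, 'cx': 318.91919207648294, 'cy': 201.62313675575925, 'dist_coeffs': array([-0.06356173,  0.        ,  0.        ,  0.        ,  0.        ]), 'extrinsics': array([[ 3.44893278e-01,  8.96946739e-01,  2.76649913e-01,
         1.36838603e+02],
       [ 9.38639588e-01, -3.28917056e-01, -1.03775215e-01,
         6.15737672e+02],
       [-2.08596616e-03,  2.95465935e-01, -9.55350998e-01,
         3.84204469e+02],
       [ 0.00000000e+00,  0.00000000e+00,  0.00000000e+00,
         1.00000000e+00]])} [-3.14035516e+00  2.29288749e-05  2.78973002e+00]
(600, -100, 330) -1.57 [-1.67614665e-01  2.41177079e-01  1.53115006e+00 -4.44089210e-16
  1.36926551e+00  2.97318166e+00]
(600, -100, 330) 0 [-1.67614665e-01  2.41177079e-01  1.53115006e+00 -4.44089210e-16
  1.36926551e+00  1.40318166e+00]
(600, -100, 330) 1.57 [-0.16761466  0.24117708  1.53115006 
[... 293 characters left out ...]
07536112e-01  1.57380123e+00 -4.44089210e-16
  1.36025531e+00  1.25724797e+00]
(560, -180, 330) 1.57 [-0.31354836  0.20753611  1.57380123  0.          1.36025531 -0.31275203]
(560, -180, 330) 3.1 [-0.31354836  0.20753611  1.57380123  0.          1.36025531 -1.84275203]
(480, -200, 330) -1.57 [-3.97675739e-01  9.21644299e-02  1.71000447e+00 -4.44089210e-16
  1.33942375e+00  2.74312059e+00]
(480, -200, 330) 0 [-3.97675739e-01  9.21644299e-02  1.71000447e+00 -4.44089210e-16
  1.33942375e+00  1.17312059e+00]
(480, -200, 330) 1.57 [-0.39767574  0.09216443  1.71000447  0.          1.33942375 -0.39687941]
(480, -200, 330) 3.1 [-0.39767574  0.09216443  1.71000447  0.          1.33942375 -1.92687941]
```

View pics/crop.png

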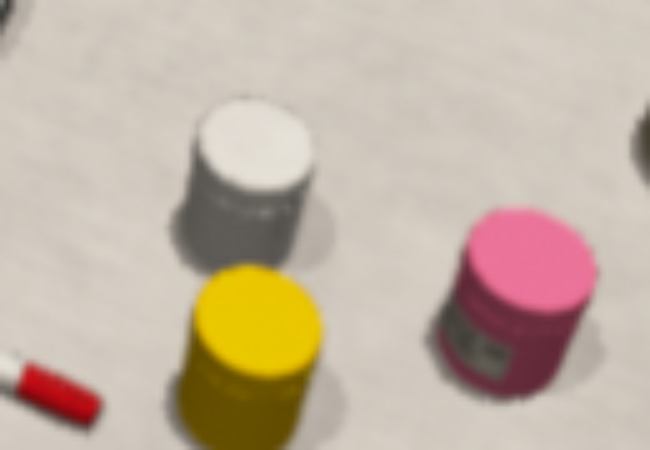

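The enlarged crop confirms it: white jar lid at (420,263), clear of the yellow jar (just in front of it) and the pink one. Next I take wrist views from three places and segment them.

```bash
python3 - <<'E'
from h import *
import pickle
P=ctrl.read_state()['position']
ctrl.move_linear([P[0],P[1],330])
D=[]
for i,p in enumerate([(430,-200,380),(520,-230,380),(470,-100,390)]):
    ctrl.move_to(p,[np.pi,0,np.pi]); ctrl.wait(.2); D.append(shot("wrist",f"w{i}"))
D.append(shot("scene","scene1")); D.append(shot("side","side1"))
pickle.dump(D,open("D.pkl","wb"))
print(ctrl.read_state()['clock'],ctrl.read_state()['position'])
t=[cv2.resize(cv2.imread(f"pics/{n}.png"),(400,250)) for n in("w0","w1","w2","side1")]
cv2.imwrite("pics/m.png",np.vstack([np.hstack(t[:2]),np.hstack(t[2:])]))
E
```

```text
5.825 [ 470.19534627 -100.66392228  389.67249664]
```

View pics/m.png

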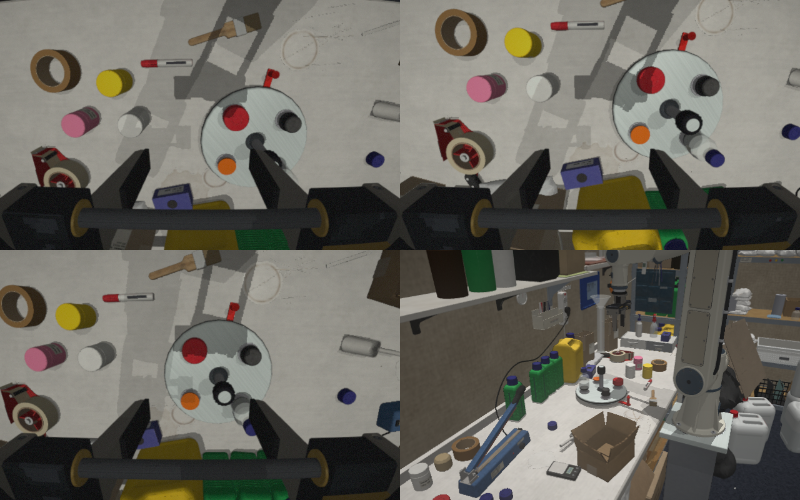

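```bash
cat >> h.py <<'E'
def blob(mask,near,r=30):
    m=cv2.morphologyEx(mask.astype(np.uint8),cv2.MORPH_OPEN,np.ones((3,3)))
    n,l,st,ce=cv2.connectedComponentsWithStats(m)
    i=min(range(1,n),key=lambda i:np.hypot(*(ce[i]-near))-0.1*np.sqrt(st[i,4])+(1000 if st[i,4]<40 else 0))
    cs=max(cv2.findContours((l==i).astype(np.uint8),cv2.RETR_EXTERNAL,cv2.CHAIN_APPROX_NONE)[0],key=cv2.contourArea)
    return cv2.convexHull(cs).reshape(-1,2).astype(float),st[i,4]
def hsv(im): return cv2.split(cv2.cvtColor(im,cv2.COLOR_RGB2HSV).astype(int))
def circ(P): # algebraic circle fit to xy
    A=np.c_[2*P[:,:2],np.ones(len(P))]; s=np.linalg.lstsq(A,(P[:,:2]**2).sum(1),rcond=None)[0]
    return s[:2],np.sqrt(s[2]+s[:2]@s[:2])
E
python3 - <<'E'
from h import *
import pickle
D=pickle.load(open("D.pkl","rb"))
o=[(363,265),(382,213),(304,240),(358,211)]
v=[]
for (c,im),g in zip(D,o):
    H,S,V=hsv(im); h,a=blob((H>5)&(H<16)&(S>170)&(V>120),g); e=cv2.fitEllipse(h.astype(np.float32)); 
    v.append((c,e[0])); print("orange",e,a,onplane(c,[e[0]],65)[0].round(1),circ(onplane(c,h,65)))
print(tri(v),tri(v[:3]))
for (c,im),g in zip(D,[(208,198),(224,139),(155,170),(420,262)]):
    H,S,V=hsv(im); x,y=g; print("jar px",im[y,x],im[y,x+8])
    m=np.zeros(V.shape,bool); m[y-30:y+30,x-30:x+30]=1
    for t in (200,215): 
        h,a=blob((V>t)&(S<25)&m,g); print(t,a,cv2.fitEllipse(h.astype(np.float32)),circ(onplane(c,h,82)))
a=D[2][1][90:310,240:460]; b=D[1][1][50:270,320:540]
cv2.imwrite("pics/k.png",cv2.resize(np.hstack([a,b]),(800,400),interpolation=cv2.INTER_CUBIC)[:,:,::-1])
a=D[2][1][140:200,120:190];b=D[1][1][110:170,190:260]
cv2.imwrite("pics/j.png",cv2.resize(np.hstack([a,b]),None,fx=5,fy=5,interpolation=cv2.INTER_CUBIC)[:,:,::-1])
E
```

```text
orange ((362.7507019042969, 265.8079528808594), (25.224626541137695, 28.232200622558594), 82.03121948242188) 570 [ 608.1 -126.8   65. ] (array([ 608.45099201, -126.77553639]), np.float64(23.508762530686806))
orange ((383.9442138671875, 215.2519073486328), (28.13632583618164, 30.167325973510742), 73.70479583740234) 674 [ 608.4 -127.1   65. ] (array([ 608.68776463, -127.05088904]), np.float64(23.781615797082964))
orange ((303.6853942871094, 241.59634399414062), (26.200836181640625, 28.44453239440918), 96.18248748779297) 595 [ 608.6 -126.4   65. ] (array([ 608.91107705, -126.39637279]), np.float64(23.528125806573627))
orange ((358.0141296386719, 209.7827911376953), (11.195450782775879, 15.04106330871582), 90.71515655517578) 138 [ 606.5 -127.2   65. ] (array([ 606.69805833, -127.04915742]), np.float64(23.79702131745802))
(array([ 609.45684438, -126.36246859,   62.28994388]), np.float64(0.4576940127570696)) (array([ 609.31552967, -126.53123873,   62.86031858]), np.float64(0.21694068644197478))
jar px [150 149 142] [152 150 143]Traceback (most recent call last):
  File "<stdin>", line 14, in <module>
  File "h.py", line 20, in blob
    i=min(range(1,n),key=lambda i:np.hypot(*(ce[i]-near))-0.1*np.sqrt(st[i,4])+(1000 if st[i,4]<40 else 0))
ValueError: min() iterable argument is empty
```

```bash
python3 - <<'E'
from h import *
import pickle
D=pickle.load(open("D.pkl","rb"))
R=lambda a,s:cv2.resize(a,s,interpolation=cv2.INTER_CUBIC)
a=np.hstack([R(D[2][1][90:310,240:460],(400,400)),R(D[1][1][50:270,320:540],(400,400))])
b=np.hstack([R(D[2][1][145:195,120:220],(400,200)),R(D[1][1][115:165,190:290],(400,200))])
cv2.imwrite("pics/k.png",np.vstack([a,b])[:,:,::-1])
for i,(x,y) in ((0,(208,198)),(1,(224,139)),(2,(155,170)),(3,(420,262))):
    g=cv2.cvtColor(D[i][1],cv2.COLOR_RGB2GRAY); print(i,g[y,x-40:x+41:3],g[y-30:y+31:3,x])
E
```

```text
0 [154 153 153 151 151 154 155 167 171 169 165 150 150 149 147 150 150 170
 173 135  73  80  72  89 153 151 150] [153 154 154  83  73 132 154 152 153 150 149 150 151 152 151 151 146 148
 133 135 133]
1 [165 164 164 165 163 166 175 187 184 187 185 185 167 164 164 166 169 168
 168 142  77  72  72  73 113 143 145] [163 161 164 162 131 187 174 171 167 166 164 166 167 166 167 165 164 163
 142 144 147]
2 [149 151 151 140 165 166 167 166 164 163 162 165 166 168 167 141  74  71
  74  72  69  68  67  94 147 149 149] [148 150 152 133  74  84  75 121 160 165 167 165 165 165 163 167 168 120
 149 148 148]
3 [187 187 197 211 210 206 187 189 191 188 207 229 228 228 228 231 232 227
 211 213 210 209 209 208 211 211 212] [184 186 185 185 186 189 188 207 228 228 228 228 231 226 106 114  96  96
  94 192 193]
```

View pics/k.png

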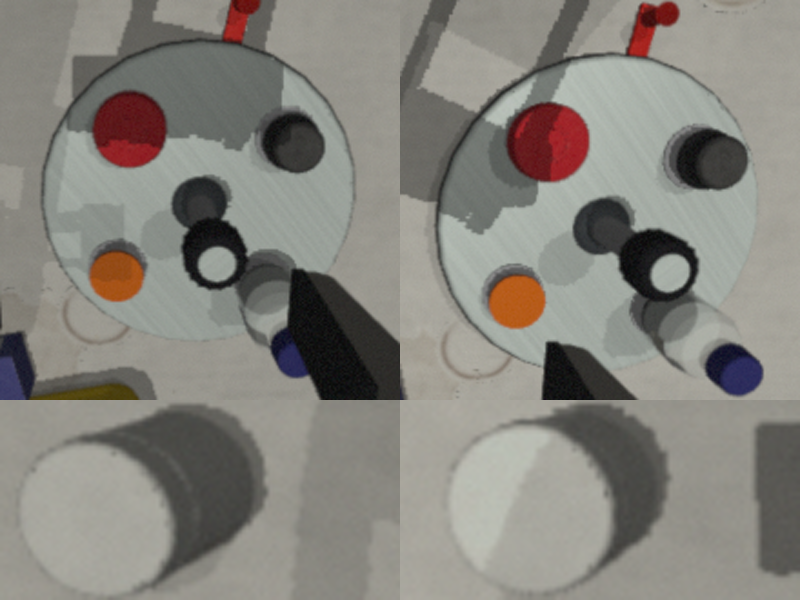

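Crop reading: the knob's white top disc is at (360,235) in w2 and (468,200) in w1. The red pin tip is at (375,92) and (467,57), and the jar lid at (144,175) and (223,142).

```bash
python3 - <<'E'
from h import *
import pickle
D=pickle.load(open("D.pkl","rb"))
def seg(i,g,f,r):
    c,im=D[i]; H,S,V=hsv(im); y,x=np.mgrid[:400,:640]
    h,a=blob(f(H,S,V)&(np.hypot(x-g[0],y-g[1])<r),g); return h,a,cv2.fitEllipse(h.astype(np.float32))
W=lambda H,S,V:(V>120)
kv=[]
for i,g in ((1,(468,200)),(2,(360,235))):
    h,a,e=seg(i,g,W,14); kv.append((D[i][0],e[0])); print("knob",a,e,circ(onplane(D[i][0],h,180)))
K=tri(kv); print(K)
jv=[]
for i,g,t in ((2,(144,175),158),(3,(420,262),222)):
    h,a,e=seg(i,g,lambda H,S,V:V>t,24); jv.append((D[i][0],e[0])); print("jar",a,e,circ(onplane(D[i][0],h,82)))
jv.append((D[1][0],(222.8,142)));print(onplane(*jv[2][:1],[jv[2][1]],82)); print(tri(jv),tri([jv[0],jv[2]]),tri(jv[:2]))
pv=[]
for i,g in ((1,(467,57)),(2,(375,92))):
    h,a,e=seg(i,g,lambda H,S,V:(H<8)&(S>150)&(V<130)&(V>60),9); pv.append((D[i][0],e[0])); print("pin",a,e)
print(tri(pv)); P=np.mean([onplane(c,[u],62)[0] for c,u in pv],0); print(P)
# bar direction: red mask points on worktop
for i,g in ((1,(460,68)),(2,(372,100))):
    c,im=D[i];H,S,V=hsv(im); y,x=np.mgrid[:400,:640]
    m=(H<8)&(S>150)&(V>=130)&(np.hypot(x-g[0],y-g[1])<25); q=onplane(c,np.argwhere(m)[:,::-1].astype(float),5)
    print("bar",m.sum(),q.mean(0),cv2.fitLine(q[:,:2].astype(np.float32),cv2.DIST_L2,0,.01,.01).ravel(),q.min(0),q.max(0))
k=np.mean([onplane(c,[u],180)[0] for c,u in kv],0);o=np.array([608.4,-126.8,65]);print(k,np.linalg.norm((o-k)[:2]),np.linalg.norm((P-k)[:2]))
f=np.arctan2(*(P-k)[1::-1]);s=np.arctan2(*(o-k)[1::-1]);print("front",f,"stand",s,"turntable",(s-f)%(2*np.pi))
for n,u in(("yellow",(421,298)),("pink",(474,287))): print(n,onplane(D[3][0],[u],82))
print("box",onplane(D[3][0],[(402,208),(438,211),(403,200),(437,200)],50))
E
```

```text
knob 342 ((468.2483215332031, 199.73904418945312), (19.02948570251465, 22.134214401245117), 48.9571647644043) (array([548.01158259, -50.25326546]), np.float64(12.794780738158801))
knob 299 ((358.89837646484375, 234.90814208984375), (18.419401168823242, 20.106388092041016), 76.53669738769531) (array([548.14507383, -50.71743561]), np.float64(12.616564227440314))
(array([547.51248066, -50.88403907, 181.22691055]), np.float64(0.008240069265355967))
jar 1030 ((142.9285430908203, 174.74191284179688), (33.59043884277344, 38.87064743041992), 137.13818359375) (array([ 491.5199962 , -369.40750349]), np.float64(28.385646967078827))
jar 277 ((421.1529846191406, 263.0906066894531), (16.038387298583984, 21.739856719970703), 105.06749725341797) (array([ 492.4896536 , -369.23595854]), np.float64(27.42645416651435))
[[ 491.08442121 -367.53127496   82.        ]]
(array([ 491.30330646, -368.77562983,   82.08804073]), np.float64(1.232850894850684)) (array([ 490.14734556, -365.98713075,   87.58863653]), np.float64(0.2934011523053647)) (array([ 491.34459324, -369.40176725,   82.29136497]), np.float64(0.40
[... 495 characters left out ...]
199651   5.        ] [401.16090869  -7.9290857    5.        ]
bar 155 [388.45049337 -18.46151758   5.        ] [ 9.9758333e-01 -6.9480062e-02  3.8845050e+02 -1.8461517e+01] [359.35425075 -28.43598096   5.        ] [401.88997276  -9.17495444   5.        ]
[547.95840922 -50.50630125 180.        ] 97.33403497624016 178.03908582629128
front 2.972153892296715 stand -0.9008157388443828 turntable 2.4102156760384887
yellow [[ 390.24819125 -406.53806616   82.        ]]
pink [[ 485.45037227 -508.63417552   82.        ]]
box [[ 694.43369353 -237.13530121   50.        ]
 [ 735.75763479 -338.64534724   50.        ]
 [ 730.1845446  -225.94225026   50.        ]
 [ 782.27429145 -319.71347935   50.        ]]
```

Axis (548,-50.5), stand (608.4,-126.8), radius 97 (expected 98) and pin at 178 (expected 180). Lid height comes out at 82 and knob top at 181. All of it agrees with the text, so I pick the jar.

```bash
python3 - <<'E'
from h import *
ori=[np.pi,0,-2.79]; J=[491.4,-368.8]
ctrl.move_to(J+[170],ori); ctrl.wait(.2)
print(ctrl.move_linear(J+[55],v=80,contact_N=8), ctrl.read_state()['position'])
ctrl.grip(0.0); s=ctrl.read_state(); print(s['opening']*92,s['grasp_force'],s['position'],s['force'])
ctrl.move_linear(J+[260],v=120); s=ctrl.read_state(); print(s['opening']*92,s['grasp_force'],s['clock'],s['joints'])
shot("scene","lift");shot("side","lift2")
E
```

```text
False [ 491.71024257 -369.03853835   55.52190646]
63.10411516832301 30.00018686056137 [ 491.47194535 -368.87123391   55.10457792] [-0.56564226  0.00362664  0.38447829]
63.32704715738379 29.999694228172302 11.325 [-6.46268263e-01  2.98693617e-01  1.60835687e+00  1.03349049e-05
  1.23579160e+00 -2.56862603e+00]
```

```bash
python3 - <<'E'
from h import *
ori=[np.pi,0,np.pi]; T=[608.4,-126.8]
ctrl.move_linear(T+[265],ori,v=150); ctrl.wait(.3)
ctrl.move_linear(T+[130],v=80); ctrl.wait(.2); s0=ctrl.read_state()
hit=ctrl.move_linear(T+[115],v=12,contact_N=2.5); s=ctrl.read_state()
print(hit,s['position'],s['force']-s0['force'],s['clock'])
shot("scene","pl0")
E
python3 -c "
import cv2
a=cv2.imread('pics/pl0.png')[110:270,260:460];cv2.imwrite('pics/pl.png',cv2.resize(a,None,fx=3.5,fy=3.5))"
```

```text
True [ 608.37597286 -126.76655602  120.04162351] [-0.51397099 -1.04115922  5.83041005] 16.525
```

View pics/pl.png

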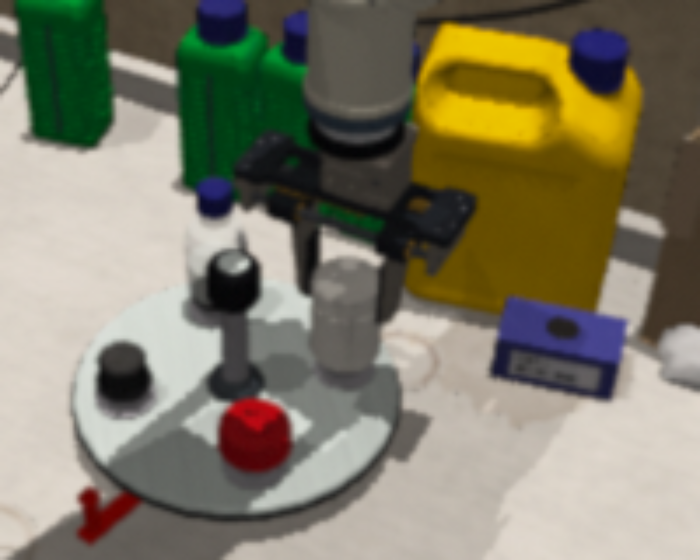

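The crop shows the jar standing on the stand, its lid at about (345,285) between the fingers. Contact came at TCP 120, which is 55 + 65 as expected. I release, retreat and check the centring, then time a yaw-only move in free air.

```bash
python3 - <<'E'
from h import *
import pickle
ctrl.grip(0.9); ctrl.wait(.4); P=ctrl.read_state()['position']
ctrl.move_linear([P[0],P[1],150],v=30); ctrl.move_linear([P[0],P[1],280],v=150)
D=[]
for i,p in enumerate([(500,-60,370),(470,-120,390)]):
    ctrl.move_to(p,[np.pi,0,np.pi]); ctrl.wait(.2); D.append(shot("wrist",f"p{i}"))
D.append(shot("scene","p2")); pickle.dump(D,open("D2.pkl","wb"))
t0=ctrl.read_state(); ctrl.move_linear([470,-120,390],[np.pi,0,np.pi-.3],v=5); t1=ctrl.read_state(); print(t1['clock']-t0['clock'])
q=t1['joints'].copy(); q[5]-=.3; ctrl.goto_joints(q); t2=ctrl.read_state(); print(t2['clock']-t1['clock'],t1['clock'],t2['joints'])
R=lambda a:cv2.resize(a,(400,400),interpolation=cv2.INTER_CUBIC)
out=[]
for c,im in D[:2]:
    K=np.array([[c['fx'],0,c['cx']],[0,c['fy'],c['cy']],[0,0,1]]);E=np.array(c['extrinsics'])
    w=np.linalg.inv(E)@np.array([575,-80,100,1]); rv=np.zeros(3)
    u,v=cv2.projectPoints(w[None,:3],rv,rv,K,np.array(c['dist_coeffs']))[0].ravel().astype(int); x,y=max(u-110,0),max(min(v-110,180),0); print("crop",x,y)
    out.append(R(im[y:y+220,x:x+220]))
cv2.imwrite("pics/p.png",np.hstack(out)[:,:,::-1])
E
```

```text
0.4499999999999993
0.3916000000000004 21.6917 [-2.52272416e-01  7.29002092e-04  1.68102398e+00  2.71350315e-05
  1.46009881e+00 -1.82441261e+00]
crop 195 107
crop 234 121
```

View pics/p.png

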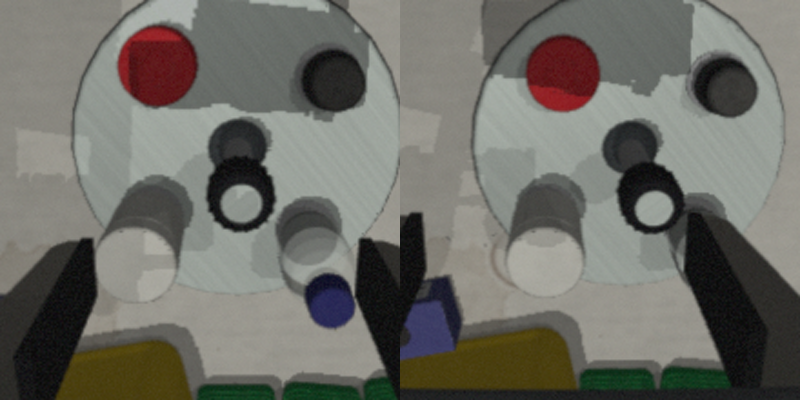

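Jar lid centres are at about (270,252) in p0 and (313,264) in p1. I check the centring, then test whether a tiny linear move at low v slows the rotation.

```bash
python3 - <<'E'
from h import *
import pickle
D=pickle.load(open("D2.pkl","rb")); v=[(D[0][0],(269.8,252.2)),(D[1][0],(313.2,264))]
print([onplane(c,[u],147)[0].round(1) for c,u in v],tri(v))
A=[547.9,-50.6]; ctrl.move_to(A+[260],[np.pi,0,2.73]); ctrl.grip(.78)
a=ctrl.read_state()['clock']; ctrl.move_linear(A+[262],[np.pi,0,3.03],v=1); s=ctrl.read_state();print(s['clock']-a,s['clock'],s['position'],s['joints'][5])
E
```

```text
[array([ 607.2, -125.5,  147. ]), array([ 605.8, -127.2,  147. ])] (array([ 613.23285857, -127.56360065,  133.74271804]), np.float64(0.33447684127080646))
0.8167000000000009 23.975 [547.89203266 -50.61506681 262.00794477] -1.5531351414740642
```

```bash
python3 - <<'E'
from h import *
A=[547.9,-50.6]
c=lambda:ctrl.read_state()['clock']
for dz,dy,v in ((2,.25,.2),(4,0.25,1)):
    a=c(); ctrl.move_linear(A+[262+dz],[np.pi,0,3.03-dy],v=v); b=c(); print(dz,v,b-a)
    ctrl.move_linear(A+[262],[np.pi,0,3.03],v=20); print(c()-b)
print(c())
E
```

```text
2 0.2 0.8166999999999973
0.40000000000000213
4 1 1.4832999999999998
0.3999999999999986
27.075
```

The jar is centred within about 2 mm. move_linear has a floor near 3 mm/s, so small ±z dithers of 1.5 mm on 0.16 rad yaw steps give about 0.32 rad/s. I grip the knob, do one step, check the forces and then continue.

```bash
cat > turn.py <<'E'
from h import *
A=[547.9,-50.6]
def step(yaw,k): ctrl.move_linear(A+[143.3+(.75 if k%2 else -.75)],[np.pi,0,yaw],v=3)
def F():
    s=ctrl.read_state(); return np.round(s['force'],1),round(s['grasp_force'],1),round(s['opening']*92,1),round(s['clock'],2),s['tcp_rot'][2].round(3)
E
python3 - <<'E'
from turn import *
ctrl.move_linear(A+[200],[np.pi,0,3.03],v=150)
ctrl.wait(.1); print(ctrl.move_linear(A+[142.55],v=80,contact_N=10)); print(F())
ctrl.grip(0.0); print(F())
step(3.03-.08,1); print(F()); step(3.03-.24,0); print(F())
shot("scene","t0"); ctrl.wait(.1)
a=cv2.imread('pics/t0.png')[110:270,260:460];cv2.imwrite('pics/t.png',cv2.resize(a,None,fx=3,fy=3))
E
```

```text
False
(array([ 0. , -0.5,  0.6]), 0.0, 71.8, 28.61, np.float64(3.03))
(array([-0.3, -0.6,  2.2]), 30.0, 43.2, 29.14, np.float64(3.03))
(array([  5.5,  -2.4, -15. ]), 30.0, 43.4, 29.79, np.float64(2.948))
(array([-0.8, -3.7,  2.9]), 30.0, 43.7, 30.44, np.float64(2.791))
```

View pics/t.png

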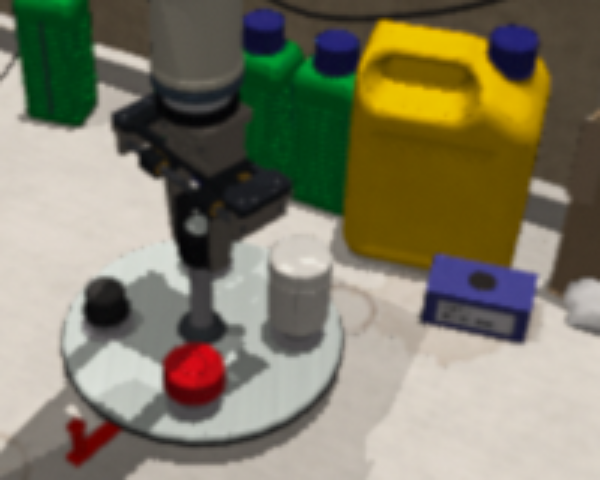

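The crop shows the knob gripped, the jar standing with its lid at about (300,255), and the plate turned clockwise with it. Forces are small, so I continue to the front and check the jar along the way.

```bash
python3 - <<'E'
from turn import *
end=3.03-2.427
ys=np.linspace(2.79,end,15)[1:]
for k,y in enumerate(ys): step(y,k+1); 
ctrl.wait(.3); print(F())
(c1,a),(c2,b)=shot("scene","f1"),shot("side","f2")
m=np.vstack([cv2.resize(a[110:310,220:460],(600,500))]); n=cv2.resize(b[150:250,270:370],(200,200)); m[:200,400:]=n
cv2.imwrite("pics/f.png",m[:,:,::-1])
E
```

```text
(array([-3.5, -3.8,  8.2]), 30.0, 43.5, 39.99, np.float64(0.602))
```

View pics/f.png

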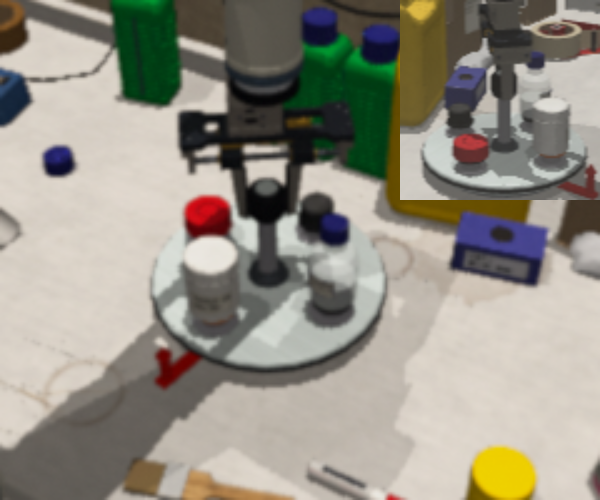

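The jar stands at the front, its lid at scene pixel (304,213) and side pixel (345,202). I now measure the alignment.

```bash
python3 - <<'E'
from h import *
c=ctrl.get_calibration("scene");s=ctrl.get_calibration("side")
ax=np.array([547.7,-50.7])
def seg(n,g,f,r):
    im=cv2.imread(f"pics/{n}.png")[:,:,::-1]; H,S,V=hsv(im); y,x=np.mgrid[:400,:640]
    h,a=blob(f(H,S,V)&(np.hypot(x-g[0],y-g[1])<r),g); return h,a,cv2.fitEllipse(h.astype(np.float32))
im=cv2.imread("pics/f1.png")[:,:,::-1]; print(im[212,304],im[222,304],im[212,322])
h,a,e=seg("f1",(304,212),lambda H,S,V:V>215,14); cc,r=circ(onplane(c,h,147)); print("jar",a,e,cc,r)
t=tri([(c,e[0]),(s,(345,202))]); print(t)
for p in (cc,t[0][:2]): d=p-ax; print(np.hypot(*d),np.arctan2(d[1],d[0]))
# red pin+bar in scene: topmost part and bar foot
H,S,V=hsv(im); y,x=np.mgrid[:400,:640]; m=(H<8)&(S>150)&(V>70)&(x>278)&(x<302)&(y>240)&(y<270)
for yy in range(244,268): 
    q=np.where(m[yy])[0]; 
    if len(q): print(yy,q.min(),q.max(),end='; ')
for u in((285.5,249),): 
    p=onplane(c,[u],62)[0]; print(p,np.arctan2(*(p[:2]-ax)[::-1]))
E
```

```text
[232 227 220] [101  97  92] [89 91 88]
jar 214 ((303.5049133300781, 211.31820678710938), (13.481673240661621, 19.58381462097168), 90.44649505615234) [451.268065   -32.02003017] 27.005163868334705
(array([452.30600216, -31.64065172, 146.06440747]), np.float64(0.4884736876099992))
98.2245354321581 2.950251025063867
97.27935844822503 2.9443931636842837
250 284 286; 251 283 296; 252 283 298; 253 283 299; 254 284 298; 255 284 297; 256 284 296; 257 284 295; 258 284 293; 259 284 292; 260 284 291; 261 283 290; 262 282 289; 263 283 287; 264 284 286; [369.16988279 -18.78863578  62.        ] 2.964715603480597
```

Jar at radius 98 and angle 2.95, pointer at 2.94–2.97, so it is within about 2 mm sideways. It is upright, with lid height 146, and the knob is held at 30 N. Handing in.

```bash
python3 -c "
from turn import *
print(F()); print(ctrl.job_done())"
```

```text
(array([-4.3, -3.9,  8.3]), 30.0, 43.5, 40.09, np.float64(0.602))
the job is handed in; nothing more can be done
None
```

I handed the job in at 40.1 s (the verdict wasn't shown): the jar stands upright on the orange stand, about 2 mm off-centre when I placed it, and is within about 2 mm of the red pointer's line; the knob is still gripped at 30 N, and I kept clear of everything else.

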